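# Open the sprung jaw of the plate vice by its index plunger and hold it open

## Robot

A 7-joint arm with a two-finger parallel gripper is mounted at the origin on a cart in front of the work surface, level with it; the furniture and walls round the work are solid. World frame = base frame: x ahead of the robot, y to its left, z up, the work surface at z = 0. Lengths are in m, angles in rad, forces in N, time in s.
With the tool pointing down it reaches from about 0.4 to 0.875 m from the base axis. Payload 19.3 kg.
Tool frame: the origin (TCP) lies on the front face of the gripper's body, between the roots of the fingers; the fingertips stand 73 mm ahead of it and the grasp point (between the pads) lies 54 mm ahead of it (r.finger_overhang is the distance from the TCP to the fingertips, in m); z points along the fingers, y is the direction in which the jaws open and shut (so a half turn about z gives the same grasp; the last joint's range is limited). The gripper opens to 85 mm and grips with 20 to 120 N. Pads are 22 mm wide; open, the fingers measure 114 mm over their backs; the gripper's body (76 mm by 85 mm) begins 54 mm behind the grasp point. The pads swing forward as they close: fully open they stand 13 mm farther back than shut.
Start: joints at [1.196, 0.521, -0.036, 1.599, 0.021, 1.021, -0.113], TCP at [0.188, -0.596, 0.304] pointing down, gripper open.
Joint ranges: [-2.91, 2.91], [-0.3, 2.13], [-1.5, 1.42], [0.17, 2.43], [-1.26, 4.41], [0.16, 1.93], [-2.52, 2.52]. Speed limits (rad/s): [1.89, 1.89, 2.39, 2.39, 3.01, 3.01, 3.01].

## Interface

Orientations are given as a 3x3 rotation matrix whose columns are the frame's x, y, z axes.
In Python, from station import r, viewer gives the robot as it stands.
- The arm moves only by the tool servo_tool, never from a script. Its argument "plan" is a list that holds one entry, the list of rows, each a list of 5 numbers: the shift along the tool's x, y, z in m, then the turn about the tool's z in degrees, then the finger opening in m, from 0 to 0.0854. In form: [[[dx, dy, dz, yaw, hand], ...]]. A call has 1 to 12 rows; each row is the pose to reach, as a shift and turn from the pose measured when the call began, along the tool's axes at that moment; what a row does not reach only later rows make up. A row lasts 1/8 s, in which the tool goes at most 62.5 mm and 10.7 degrees, less where a joint would pass 70% of its speed; a pose out of reach is approached as far as the arm can. A call with a gripper value outside its range is refused whole. The fingers move at their own pace and stop on an object; "grip_force" is the grip in N (left out, the last holds). Time passes only in rows, so rows that repeat a pose let the fingers close. It gives the time, the measured TCP pose, the force and the opening at its end, in the units of the state.
- r.read_state(): the state, without advancing time (a new reading comes with each control period).
- viewer.read_camera(name): name is "scene" or "top" or "wrist"; returns the picture (400x640x3 uint8, red, green, blue); there is no depth.
- viewer.camera_model(name): a dict with "mtx" (3x3 intrinsics, pixels), "distortion" ([k1, k2, p1, p2, k3] as OpenCV has them; the pictures are not rectified), "rvec" (rotation vector, rad) and "tvec" (3), from world to camera coordinates, as OpenCV has them; the wrist camera has in their place "mount" (4x4, takes a point from camera to tool coordinates, whose origin is the TCP and whose axes are the flange's). Camera axes: x right, y down, z forward; pixel columns grow to the right and rows downward; lengths in m; the calibration is good to about 2 mm. A picture is of the moment at which its call begins: read the wrist's pose just before it. camera_model takes no time and is no camera call.
- r.sign_off(): hands the job in, once; it reports no verdict.
The state is a dict: "t": time; "joints": joint angles; "qvel": joint speeds; "joint_efforts": joint torques, N m; "tcp_pos": TCP position; "ee_rot": TCP orientation; "wrist_force": force on the tool from outside, world axes, zero at the start; "wrist_torque": the same for the moment, N m; "grip_width": finger opening in m.
Only numpy, scipy, OpenCV 4.12 (cv2) and the standard library are available. Lean on these libraries where they do the work, as an engineer would, in place of code of your own. Each camera call takes 0.05 s, during which the arm holds its last target.

## Task

Open the engraver's little plate vice so that a blank can be laid in it: pinch the round black plunger knob on the sliding jaw, pull it straight up to its stop so that the pin is clear of its seat hole, and only then, keeping the knob pulled up, draw the jaw back by it against its spring, away from the fixed jaw, until it meets its stop. Both are sprung, so do not let go: finish while still gripping the knob, holding pin up and jaw fully open. Leave the paperweight, the ink glass and the note block where they are.

Things in the scene. Friction and masses are not known exactly. Their poses are not given: they have to be found in the camera images.
- vice: small steel plate vice fixed to the desk, base 150 x 76 x 14 mm. Origin: on the desk top, mid-width; +x runs along the vice to its fixed jaw (far end), z up. Base x = -70 to +80 mm; fixed jaw x = 50 to 74 mm, 44 mm high; sliding jaw on two rods, 70 mm across, 41 mm high, x = 4 to 48 mm when shut; front block x = -64 to -46 mm, 40 mm high.
- knob_center (a point): centre of the plunger's black knurled knob, an upright cylinder, diameter 24 mm, height 28 mm, on the sliding jaw; pin seated, its underside is 54 mm and its top 84 mm above the desk. Below it only a 20 mm wide bush (top at 50 mm) and the jaw's top (41 mm): it can be pinched from above in any direction. Rises with the plunger, travels with the jaw.
- seat_hole (a point): mouth of the seat hole in the top face of the base, 14 mm above the desk, right under the knob when the jaw is shut; it stays where it is when the jaw moves.
- plunger (a joint): lift of the plunger in m: 0 seated, 0.014 fully up at its stop. Its pin reaches 10 mm into the seat hole and locks the jaw; it is out at about 0.010. Spring 4.5 N at 0, 7.5 N at the stop; returns when let go.
- jaw (a joint): opening of the sliding jaw in m, along the vice's -x: 0 shut, 0.030 fully open against its stop. Spring 5 N shut rising to 9 N open, returns when let go. Cannot be opened while the pin is in the hole.
- paperweight: dark felt bean-shaped paperweight, 53 x 105 x 25 mm, loose; bystander. Origin: centre of its underside.
- ink_glass: open cut-glass inkwell, 47 x 47 x 32 mm, loose; bystander. Origin: centre of its underside.
- notes: block of yellow sticky notes, 51 x 38 x 8 mm, loose; bystander. Origin: centre of its underside.
Mind the look-alikes: they are no part of the job. Leave any orange look-alike of the vice alone.

How it is judged:
By the outcome, as a careful person would: the job done as asked, in the order asked, and still so for the second after the job is handed in, while the arm keeps its last pose, push and grip.
It also fails if it takes over 40 s, if anything falls off the work surface, if the arm or the gripper's body presses on something with over 40 N, if the wrist force passes 120 N, or if a joint passes its speed limit or range.

## Working session

There is one attempt and no reset: what is moved stays moved. The work goes in short steps, Python scripts to look and compute and a tool call to move; the robot and the scene stay as the last step left them, time stands still between calls to the robot, and variables do not carry over. Pictures are saved under pics/ and viewed, and the job is handed in when it is done.

Besides the shell and the picture viewer there is one more tool, called after "Call:" by a JSON object that holds its "fn" and its "kwargs", one argument or row to a line. servo_tool: Moves the arm, as the interface text tells. Its arguments: {"type":"object","properties":{"plan":{"type":"array"},"grip_force":{"type":"number"}},"required":["plan"]}

```bash
mkdir -p pics; ls
python3 - <<'E'
from station import r, viewer
import cv2
s=r.read_state(); print(s)
for n in("scene","top","wrist"):
    im=viewer.read_camera(n); cv2.imwrite(f"pics/{n}0.png",im[:,:,::-1]); print(n,viewer.camera_model(n))
E
```

```text
pics
{'t': 0.0, 'joints': array([ 1.1957932 ,  0.52201043, -0.03633526,  1.59999068,  0.02119937,
        1.02107029, -0.11281207]), 'qvel': array([-9.46193208e-04, -1.50794233e-03,  1.73864614e-03,  3.68571471e-05,
        1.43838587e-03, -1.15193467e-03,  6.82697815e-04]), 'joint_efforts': array([-1.76368743e-03, -9.27115846e+01,  1.97728246e+00, -3.69933665e+01,
        1.74145232e-02,  8.10366852e-03, -4.52430481e-05]), 'tcp_pos': array([ 0.18746895, -0.59596779,  0.30333402]), 'ee_rot': array([[ 9.53910800e-01,  3.00090032e-01, -3.96420082e-04],
       [ 3.00090286e-01, -9.53910258e-01,  1.01945515e-03],
       [-7.22208544e-05, -1.09143109e-03, -9.99999402e-01]]), 'wrist_force': array([-0.36943192,  0.52955624, -0.61103585]), 'wrist_torque': array([-0.05255002,  0.02624636,  0.01954968]), 'grip_width': 0.08550011290317841}
scene {'mtx': array([[450.71047463,   0.        , 320.83973592],
       [  0.        , 450.71047463, 204.81678835],
       [  0.        ,   0.        ,   1.        ]]), 'distortion': array([-0.08314463,  0.        ,  0.        ,  0.        ,  0.        ]), 'r
[... 376 characters left out ...]
[ 2.14188408, -2.18334549,  0.16976972]), 'tvec': array([-0.02721421,  0.48447831,  1.02859115])}
wrist {'mtx': array([[324.61426405,   0.        , 321.86706662],
       [  0.        , 324.61426405, 201.25868566],
       [  0.        ,   0.        ,   1.        ]]), 'distortion': array([-0.0512666,  0.       ,  0.       ,  0.       ,  0.       ]), 'mount': array([[ 4.52234728e-04, -9.64089014e-01, -2.65578929e-01,
         6.67491824e-02],
       [ 9.99999802e-01,  5.52432281e-04, -3.02581438e-04,
        -8.57712291e-05],
       [ 4.38429814e-04, -2.65578740e-01,  9.64089073e-01,
        -6.98674030e-02],
       [ 0.00000000e+00,  0.00000000e+00,  0.00000000e+00,
         1.00000000e+00]])}
```

View pics/scene0.png

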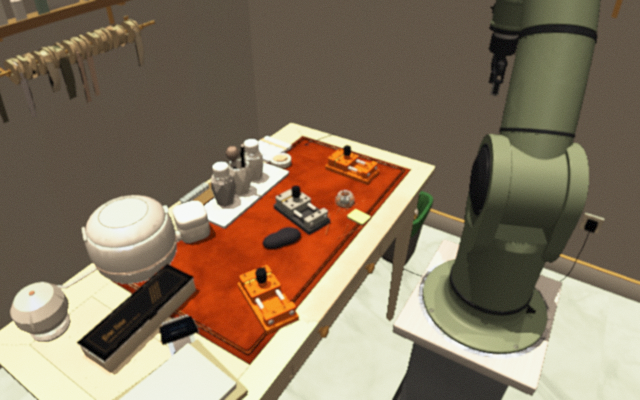

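View pics/top0.png

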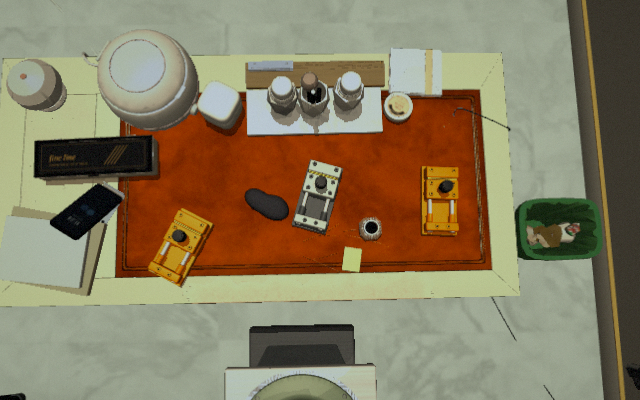

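View pics/wrist0.png

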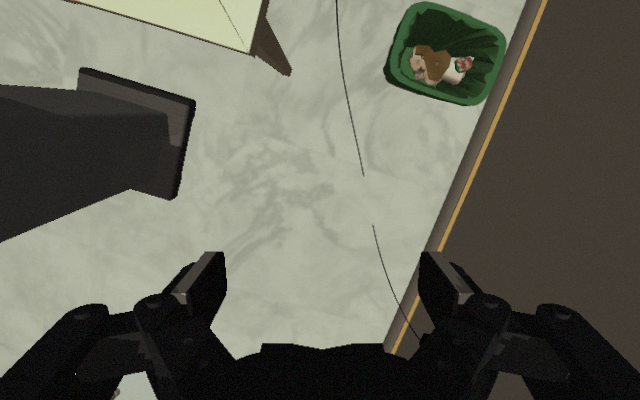

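Things that could pass for the knob in the top picture are the black knob on the steel vice at (320,183), the knob on the left orange vice at (179,236), the one on the right orange vice at (446,186), and the dark inkwell mouth at (371,229). By the description I choose the steel vice at (320,183), and I'll check it in a crop.

Run:
```python
import cv2
im=cv2.imread("pics/top0.png")[145:275,240:400]
cv2.imwrite("pics/topc.png",cv2.resize(im,None,fx=5,fy=4.6 if 0 else 5,interpolation=cv2.INTER_CUBIC)[:600])
im=cv2.imread("pics/scene0.png")[170:255,255:375]
cv2.imwrite("pics/scenec.png",cv2.resize(im,None,fx=6,fy=6,interpolation=cv2.INTER_CUBIC))
```

```text
(no output)
```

View pics/topc.png

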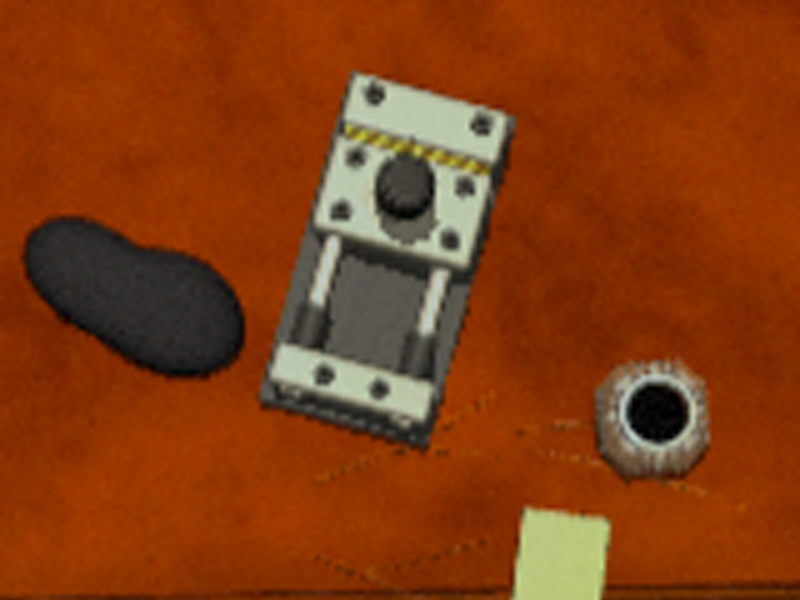

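View pics/scenec.png

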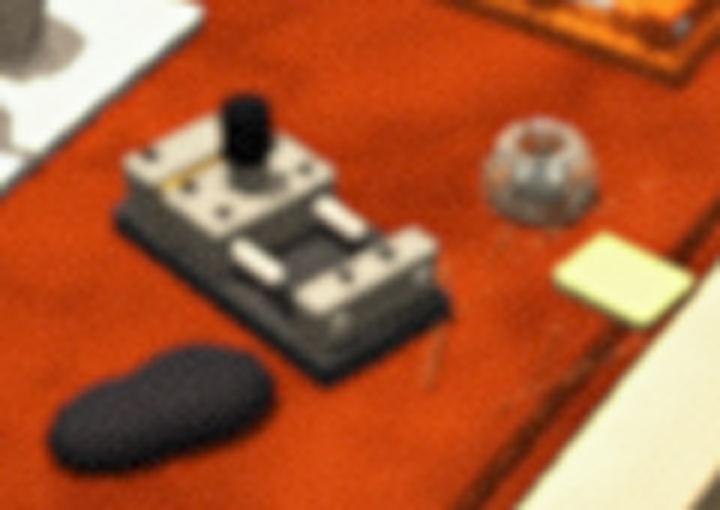

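The crops show the steel vice with its black knob near top-crop (405,184), striped lips at the shut jaw, and its long axis running far end up and slightly right. This is the right one. Next I fit its pose.

```bash
cat > h.py <<'E'
import numpy as np, cv2
from scipy.optimize import least_squares
def ray(m,uv):
    p=cv2.undistortPoints(np.array([[uv]],float),m["mtx"],m["distortion"])[0,0]
    R=cv2.Rodrigues(m["rvec"])[0]; return -R.T@m["tvec"], R.T@np.array([p[0],p[1],1])
def atz(m,uv,z):
    o,d=ray(m,uv); return o+d*(z-o[2])/d[2]
E
python3 - <<'E'
from h import *
from station import r, viewer
mt=viewer.camera_model("top"); ms=viewer.camera_model("scene")
c=lambda u,v:((u+.5)/5-.5+240,(v+.5)/5-.5+145)
s=lambda u,v:((u+.5)/6-.5+255,(v+.5)/6-.5+170)
obs=[(mt,c(315,225),(.004,.035,.041)),(mt,c(468,270),(.004,-.035,.041)),
(mt,c(283,345),(-.046,.035,.040)),(mt,c(437,388),(-.046,-.035,.040)),
(mt,c(262,403),(-.070,.038,.014)),(mt,c(427,448),(-.070,-.038,.014)),
(ms,s(327,385),(-.070,.038,.014)),(ms,s(450,315),(-.070,-.038,.010)),(ms,s(215,235),(.004,.035,.041)),(ms,s(335,170),(.004,-.035,.041))]
def f(p):
    R=cv2.Rodrigues(np.array([0,0,p[2]]))[0]; o=[]
    for m,uv,P in obs:
        w=R@np.array(P)+[p[0],p[1],0]
        q=cv2.projectPoints(w[None],m["rvec"],m["tvec"],m["mtx"],m["distortion"])[0][0,0]; o+=list(q-uv)
    return np.array(o)
k=least_squares(f,[.65,0,0],loss='soft_l1'); print(k.x,np.degrees(k.x[2])); print(f(k.x).reshape(-1,2).round(1))
print("knob top",atz(mt,c(405,180),.084), atz(mt,c(404,170),.084))
# triangulate knob centre scene+top: center
a,d=ray(mt,c(405,188));b,e=ray(ms,s(245,130)); d/=np.linalg.norm(d);e/=np.linalg.norm(e)
t=np.linalg.lstsq(np.c_[d,-e],b-a,rcond=None)[0]; print(a+d*t[0],b+e*t[1])
R=cv2.Rodrigues(np.array([0,0,k.x[2]]))[0]; print("knob model", R@[.026,0,.069]+[k.x[0],k.x[1],0])
for n,u,v in(("ink",655,415),("pw",135,300)): print(n,atz(mt,c(u,v),.02))
E
```

```text
[ 0.50677787 -0.04158215 -0.28205939] -16.16081248992406
[[-1.2  0.8]
 [ 0.   0.4]
 [-1.  -0.5]
 [ 0.2 -0.5]
 [-0.9 -0.4]
 [ 0.1 -0.2]
 [-0.1 -3.3]
 [ 0.9 -3. ]
 [ 0.7 -0.3]
 [ 0.7 -0.1]]
knob top [ 0.5326943  -0.04875695  0.084     ] [ 0.53685369 -0.04844076  0.084     ]
[ 0.53251719 -0.04931905  0.06717879] [ 0.53293313 -0.04908977  0.06724781]
knob model [ 0.53175046 -0.04881884  0.069     ]
ink [ 0.4404047  -0.15644108  0.02      ]
pw [0.49426585 0.0663101  0.02      ]
```

The knob is at about (0.532, -0.049), and the vice yaw is -16.2°. I'll pinch along the vice's x, with tool y at -16.2°. First I move to above the knob.

Call:
{"fn": "servo_tool", "kwargs": {
  "plan": [
    [[0.02,-0.017,0,-2,0.085],[0.06,-0.051,0,-7,0.085],[0.11,-0.093,0.01,-13,0.085],[0.16,-0.136,0.02,-19,0.085],[0.21,-0.178,0.02,-25,0.085],[0.26,-0.221,0.03,-31,0.085],[0.31,-0.263,0.03,-37,0.085],[0.36,-0.306,0.04,-43,0.085],[0.41,-0.348,0.04,-49,0.085],[0.455,-0.386,0.04,-53,0.085],[0.485,-0.412,0.04,-56,0.085],[0.493,-0.4185,0.04,-56.3,0.085]]
  ],
  "grip_force": 70
}}

```text
t: 1.65
tcp_pos: [0.5335, -0.0448, 0.2636]
ee_rot: [[0.274, 0.962, 0.0], [0.962, -0.274, 0.002], [0.002, -0.001, -1.0]]
wrist_force: [-0.3, -0.6, -0.1]
grip_width: 0.085
```

Run:
```python
from h import *
from station import r, viewer
s=r.read_state(); im=viewer.read_camera("wrist"); cv2.imwrite("pics/w1.png",im[:,:,::-1])
m=viewer.camera_model("wrist"); print(s["tcp_pos"],s["ee_rot"])
T=np.eye(4);T[:3,:3]=s["ee_rot"];T[:3,3]=s["tcp_pos"]; C=np.linalg.inv(T@m["mount"])
rv=cv2.Rodrigues(C[:3,:3])[0]
for z in(.054,.069,.084):
    print(z,cv2.projectPoints(np.array([[.532,-.049,z]]),rv,C[:3,3],m["mtx"],m["distortion"])[0].ravel())
np.savez("w1.npz",rvec=rv,tvec=C[:3,3],mtx=m["mtx"],distortion=m["distortion"])
```

```text
[ 0.53347963 -0.0448214   0.26360223] [[ 2.73948345e-01  9.61744405e-01  6.70479868e-05]
 [ 9.61741414e-01 -2.73947666e-01  2.47572446e-03]
 [ 2.39938179e-03 -6.13737794e-04 -9.99996933e-01]]
0.054 [322.21336613 195.92347089]
0.069 [322.20672195 200.30805208]
0.084 [322.19932931 205.18165633]
```

View pics/w1.png

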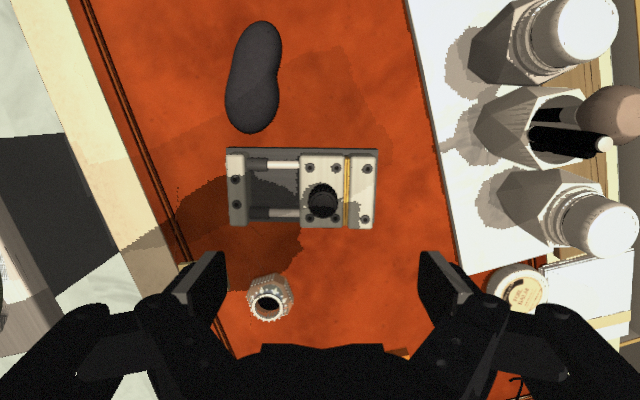

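Run:
```python
import cv2
im=cv2.imread("pics/w1.png")[140:240,215:390]
cv2.imwrite("pics/w1c.png",cv2.resize(im,None,fx=4.5,fy=4.5,interpolation=cv2.INTER_CUBIC))
```

```text
(no output)
```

View pics/w1c.png

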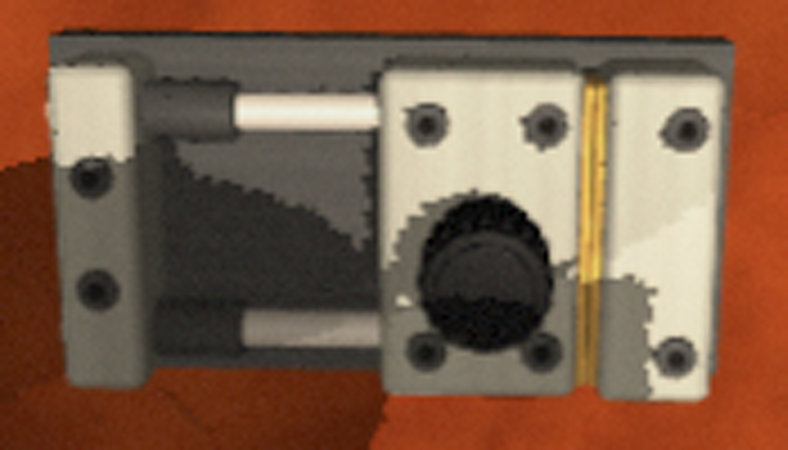

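The knob top circle is centred at (322.7,203.8) against a predicted (322.2,205.2), so they agree to about 1 mm. I descend and pre-close to 40 mm.

Call:
{"fn": "servo_tool", "kwargs": {
  "plan": [
    [[-0.001,0,0.02,0,0.085],[-0.003,0,0.06,0,0.085],[-0.0037,0,0.095,0,0.06],[-0.0037,0,0.12,0,0.05],[-0.0037,0,0.135,0,0.04],[-0.0037,0,0.138,0,0.04],[-0.0037,0,0.138,0,0.04]]
  ]
}}

```text
t: 2.58
tcp_pos: [0.5324, -0.0494, 0.1261]
ee_rot: [[0.276, 0.961, 0.0], [0.961, -0.276, 0.002], [0.002, -0.0, -1.0]]
wrist_force: [0.3, -0.2, -0.2]
grip_width: 0.0401
```

Run:
```python
from h import *
from station import r, viewer
s=r.read_state(); print(s["tcp_pos"],s["wrist_force"],s["grip_width"])
im=viewer.read_camera("wrist"); cv2.imwrite("pics/w2.png",im[:,:,::-1])
im=viewer.read_camera("scene")[150:250,230:380,::-1]; cv2.imwrite("pics/s2.png",cv2.resize(im,None,fx=5,fy=5,interpolation=cv2.INTER_CUBIC))
```

```text
[ 0.53237596 -0.04937296  0.12609584] [ 0.25169868 -0.22677643 -0.22571528] 0.04008799660483224
```

View pics/w2.png

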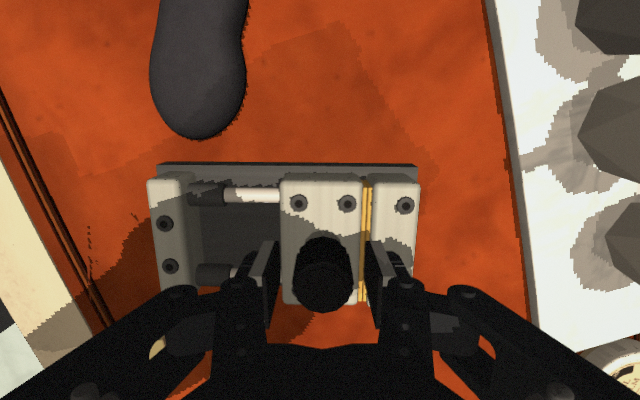

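View pics/s2.png

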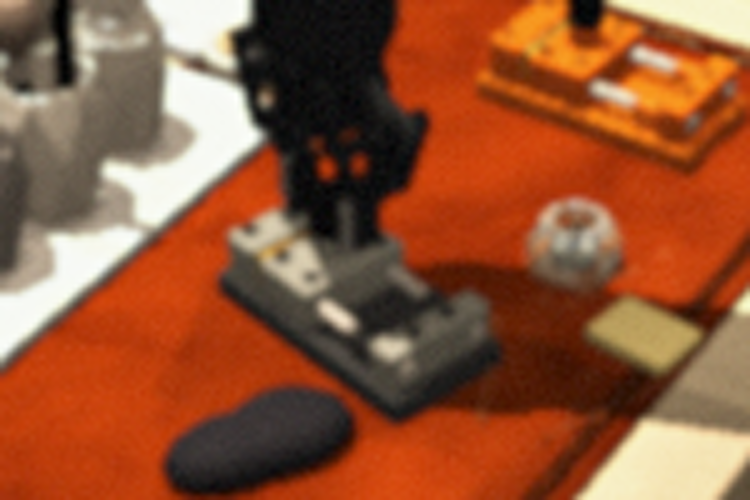

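The wrist picture shows the knob, at (322,285), centred between the pads (272 and 372), and nothing is touching. Closing.

Call:
{"fn": "servo_tool", "kwargs": {
  "plan": [
    [[0,0,0,0,0.03],[0,0,0,0,0.02],[0,0,0,0,0.01],[0,0,0,0,0.01],[0,0,0,0,0.01]]
  ],
  "grip_force": 70
}}

```text
t: 3.3
tcp_pos: [0.5328, -0.0493, 0.1272]
ee_rot: [[0.276, 0.961, 0.002], [0.961, -0.276, 0.002], [0.002, 0.001, -1.0]]
wrist_force: [-2.6, -0.0, 13.5]
grip_width: 0.0222
```

Call:
{"fn": "servo_tool", "kwargs": {
  "plan": [
    [[0,0,-0.002,0,0.01],[0,0,-0.005,0,0.01],[0,0,-0.008,0,0.01],[0,0,-0.011,0,0.01],[0,0,-0.011,0,0.01]]
  ]
}}

```text
t: 3.92
tcp_pos: [0.5327, -0.0493, 0.1383]
ee_rot: [[0.276, 0.961, 0.002], [0.961, -0.276, 0.002], [0.002, 0.001, -1.0]]
wrist_force: [-0.0, -0.4, -7.2]
grip_width: 0.0217
```

Call:
{"fn": "servo_tool", "kwargs": {
  "plan": [
    [[0,0,-0.001,0,0.01],[0,0,-0.002,0,0.01],[0,0,-0.003,0,0.01],[0,0,-0.003,0,0.01]]
  ]
}}

```text
t: 4.42
tcp_pos: [0.5326, -0.0493, 0.1413]
ee_rot: [[0.276, 0.961, 0.002], [0.961, -0.276, 0.002], [0.002, 0.001, -1.0]]
wrist_force: [0.4, 0.9, -7.6]
grip_width: 0.022
```

Run:
```python
from h import *
from station import r, viewer
s=r.read_state(); print(s["tcp_pos"],s["wrist_force"],s["grip_width"])
im=viewer.read_camera("wrist"); cv2.imwrite("pics/w3.png",im[:,:,::-1])
```

```text
[ 0.53261494 -0.04928527  0.14128087] [ 0.4051387   0.89718551 -7.59629299] 0.02201882104819649
```

View pics/w3.png

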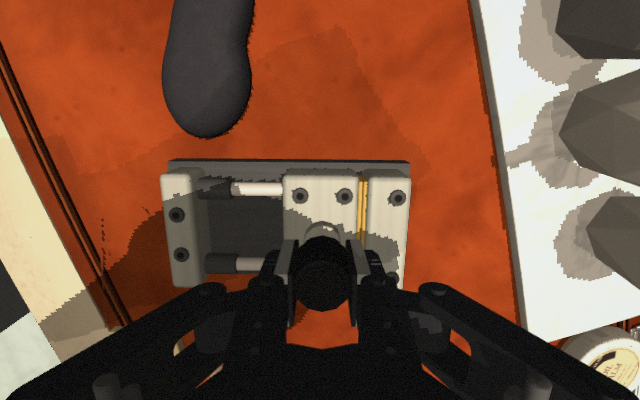

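The knob is held and the bush is now visible below it at (322,230). I nudge up to feel the stop.

Call:
{"fn": "servo_tool", "kwargs": {
  "plan": [
    [[0,0,-0.001,0,0.01],[0,0,-0.002,0,0.01],[0,0,-0.002,0,0.01]]
  ]
}}

```text
t: 4.85
tcp_pos: [0.5318, -0.0492, 0.1418]
ee_rot: [[0.276, 0.961, -0.001], [0.961, -0.276, 0.002], [0.002, -0.001, -1.0]]
wrist_force: [5.3, 1.6, -38.2]
grip_width: 0.0221
```

The stop is felt: the force rose to 38 N at a lift of about 14.5 mm. Holding that height, I draw the jaw back.

Call:
{"fn": "servo_tool", "kwargs": {
  "plan": [
    [[0,0,-0.0004,0,0.01],[0,-0.002,-0.0004,0,0.01],[0,-0.006,-0.0004,0,0.01],[0,-0.011,-0.0004,0,0.01],[0,-0.016,-0.0004,0,0.01],[0,-0.021,-0.0004,0,0.01],[0,-0.025,-0.0004,0,0.01],[0,-0.025,-0.0004,0,0.01]]
  ]
}}

```text
t: 5.85
tcp_pos: [0.508, -0.0421, 0.1417]
ee_rot: [[0.275, 0.961, 0.0], [0.961, -0.275, 0.003], [0.003, -0.001, -1.0]]
wrist_force: [9.2, 0.6, -30.0]
grip_width: 0.0216
```

Call:
{"fn": "servo_tool", "kwargs": {
  "plan": [
    [[0,-0.002,-0.0002,0,0.01],[0,-0.004,-0.0002,0,0.01],[0,-0.0055,-0.0002,0,0.01],[0,-0.0065,-0.0002,0,0.01],[0,-0.0065,-0.0002,0,0.01]]
  ]
}}

```text
t: 6.48
tcp_pos: [0.5032, -0.0407, 0.1417]
ee_rot: [[0.276, 0.961, 0.003], [0.961, -0.276, 0.003], [0.004, 0.002, -1.0]]
wrist_force: [14.6, -2.4, -31.0]
grip_width: 0.022
```

Run:
```python
from h import *
from station import r, viewer
s=r.read_state(); print(s["tcp_pos"],s["wrist_force"],s["grip_width"])
im=viewer.read_camera("wrist"); cv2.imwrite("pics/w4.png",im[:,:,::-1])
```

```text
[ 0.50319032 -0.04068559  0.14172779] [ 14.56700874  -2.36027203 -31.02295809] 0.021966168769164244
```

View pics/w4.png

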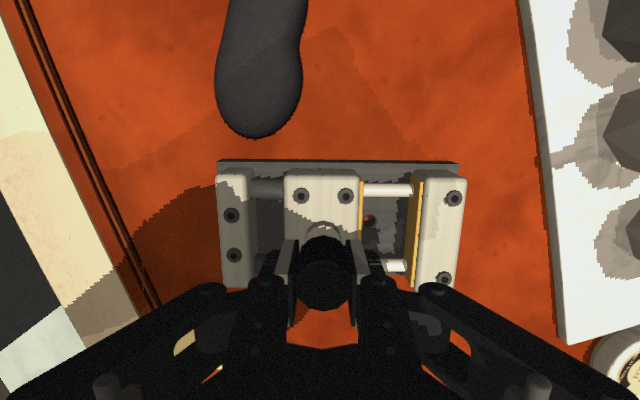

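The jaw has travelled about 30 mm and the seat hole is visible at (369,219). I press a little further to confirm the stop.

Call:
{"fn": "servo_tool", "kwargs": {
  "plan": [
    [[0,-0.0008,-0.0002,0,0.01],[0,-0.0014,-0.0002,0,0.01],[0,-0.0014,-0.0002,0,0.01],[0,-0.0014,-0.0002,0,0.01]]
  ]
}}

```text
t: 7.02
tcp_pos: [0.5031, -0.0407, 0.1417]
ee_rot: [[0.276, 0.961, 0.005], [0.961, -0.276, 0.003], [0.005, 0.004, -1.0]]
wrist_force: [13.4, -2.7, -28.1]
grip_width: 0.022
```

Run:
```python
from h import *
from station import r, viewer
s=r.read_state(); print(s["tcp_pos"],s["wrist_force"],s["wrist_torque"],s["grip_width"])
im=viewer.read_camera("wrist")[130:310,190:490,::-1]; cv2.imwrite("pics/w5.png",cv2.resize(im,None,fx=2.6,fy=2.6))
im=viewer.read_camera("top")[140:280,240:400,::-1]; cv2.imwrite("pics/t5.png",cv2.resize(im,None,fx=4,fy=4))
```

```text
[ 0.50306581 -0.04068566  0.14169189] [ 13.39874249  -2.73185488 -28.06336601] [-0.76145552 -2.85088441 -0.03655522] 0.02195534148476429
```

View pics/w5.png

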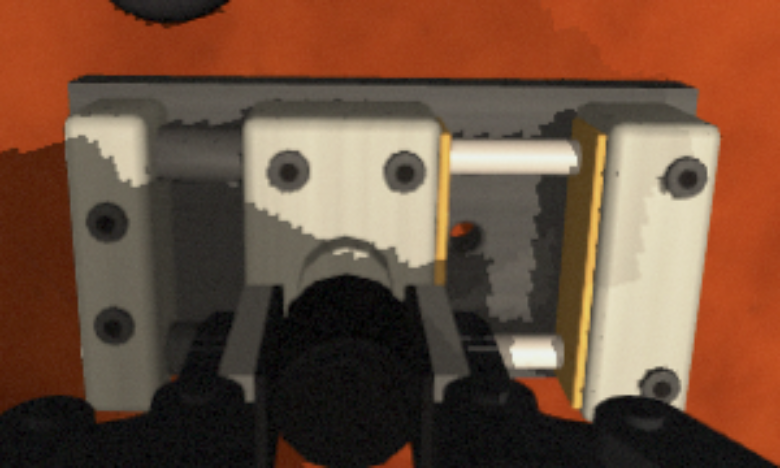

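View pics/t5.png

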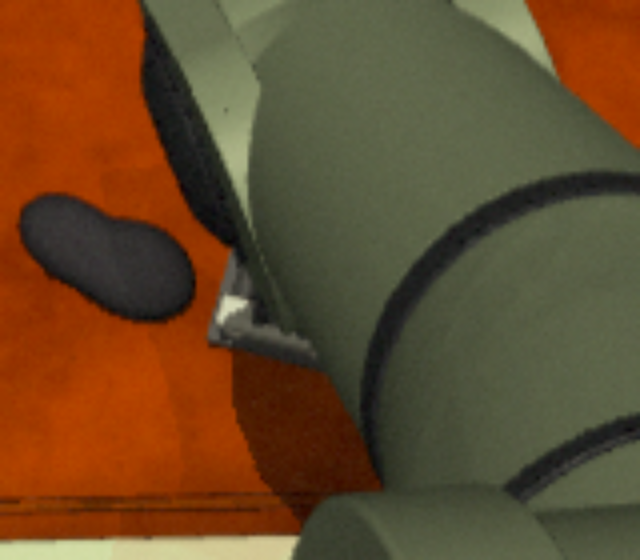

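Call:
{"fn": "servo_tool", "kwargs": {
  "plan": [
    [[0,-0.0015,-0.0003,0,0.01],[0,-0.003,-0.0003,0,0.01],[0,-0.003,-0.0003,0,0.01],[0,-0.003,-0.0003,0,0.01]]
  ],
  "grip_force": 80
}}

```text
t: 7.62
tcp_pos: [0.5023, -0.0405, 0.1418]
ee_rot: [[0.277, 0.961, 0.01], [0.961, -0.277, 0.004], [0.006, 0.009, -1.0]]
wrist_force: [21.3, -5.8, -36.8]
grip_width: 0.0212
```

Run:
```python
from h import *
from station import r, viewer
for i in range(4): im=viewer.read_camera("wrist")
s=r.read_state(); print(s["t"],s["tcp_pos"],s["wrist_force"],s["grip_width"])
cv2.imwrite("pics/w6.png",im[:,:,::-1])
cv2.imwrite("pics/s6.png",cv2.resize(viewer.read_camera("scene")[150:270,220:400,::-1],None,fx=4,fy=4))
```

```text
7.825 [ 0.50238466 -0.04052271  0.14185141] [ 21.55467974  -5.99128576 -35.51430925] 0.021492508138280495
```

View pics/w6.png

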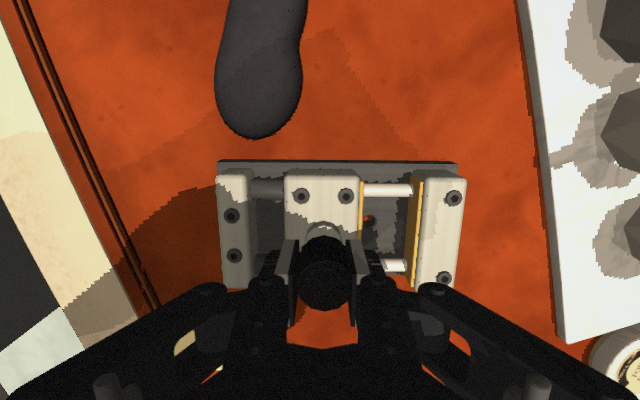

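View pics/s6.png

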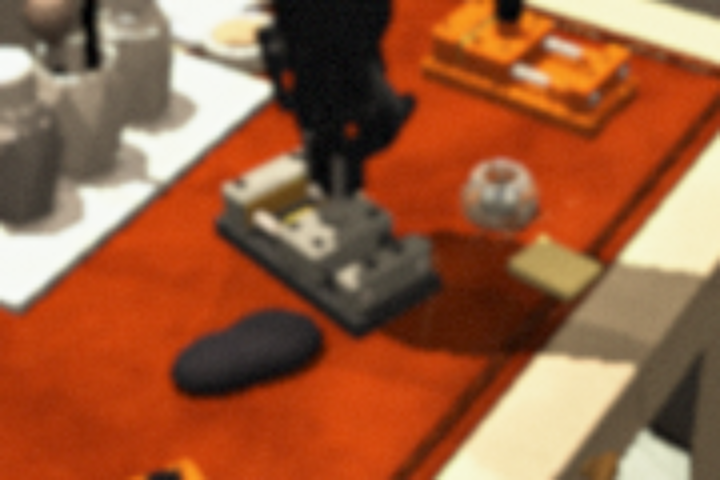

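The jaw edges sit at the same pixels (285/360) as before the extra push, so it is on its stop. I ease the over-pull slightly and then hand in.

Call:
{"fn": "servo_tool", "kwargs": {
  "plan": [
    [[0,-0.002,0,0,0.01],[0,-0.002,0,0,0.01],[0,-0.002,0,0,0.01]]
  ]
}}

```text
t: 8.25
tcp_pos: [0.5022, -0.0406, 0.1418]
ee_rot: [[0.277, 0.961, 0.014], [0.961, -0.277, 0.004], [0.007, 0.012, -1.0]]
wrist_force: [17.7, -4.9, -31.8]
grip_width: 0.0215
```

Run:
```python
from station import r, viewer
im=viewer.read_camera("wrist")
import cv2; cv2.imwrite("pics/w7.png",im[:,:,::-1])
s=r.read_state(); print(s["t"],s["tcp_pos"],s["wrist_force"],s["grip_width"])
print(r.sign_off())
```

```text
8.3 [ 0.50222888 -0.04058965  0.14176584] [ 17.25889426  -4.73427767 -30.32967326] 0.02176786577253584
the job is handed in; nothing more can be done
None
```

View pics/w7.png

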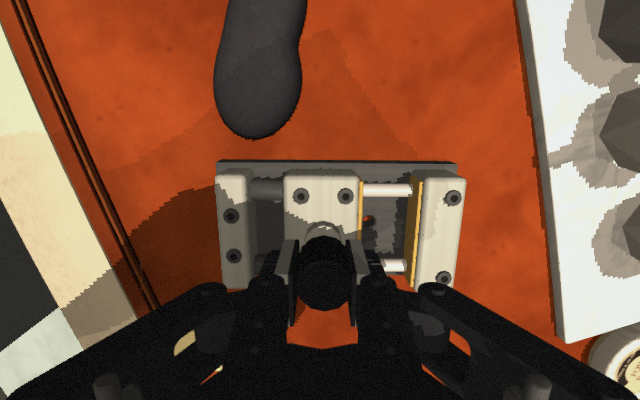

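The vice is open: the gripper is still holding the steel vice's knob, with the pin up and the jaw back against its stop. I handed in at 8.3 s.

- **Plunger:** I pinched the knob and pulled it up about 14.5 mm. The force then jumped from 7.6 N to 38 N, which shows it had reached its stop. I drew the jaw only after that. The last upward pull was about 30 N, against 7.5 N from the spring at the stop.
- **Jaw:** The tool moved about 31 mm along the vice. An extra 3 mm pull did not move the jaw's edges in the wrist picture. The last pull was about 18 N, against 9 N from the spring, so it is on its stop. The seat hole shows clear in the gap.
- **Bystanders:** In the last scene picture, taken before the final easing of the pull, I saw no sign that the paperweight, ink glass or note block had been moved. I judged that by eye and did not measure it. I did not touch the orange look-alikes.
- **Small deviations:** The over-pull tilts the tool by about 0.8°. The fingers read about 22 mm on the 24 mm knob. The pads also pressed down on the knob with about 13 N while closing. I saw no sign of slipping.

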